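Clip the feeding card to the board

ROBOT

A 6-joint arm with a two-finger parallel gripper is mounted at the origin on the work surface. World frame = base frame: x ahead of the robot, y to its left, z up, the work surface at z = 0. Lengths are in m, angles in degrees, forces in N, time in s.
With the tool pointing down it reaches from about 0.35 to 0.875 m from the base axis. Payload 4.2 kg.
Tool frame: the origin (TCP) lies midway between the tips of the shut fingers; the grasp point (between the pads) lies 19 mm behind it; z points along the fingers, y is the line along which they close (so a half turn about z gives the same grasp; the last joint's range is limited). The gripper opens to 85 mm and grips with 20 to 120 N. Pads are 22 mm wide; open, the fingers measure 114 mm over their backs; the gripper's body (76 mm by 85 mm) begins 54 mm behind the grasp point. The pads swing forward as they close: fully open they stand 13 mm farther back than shut.
Start: joints at [87.124, 22.042, 0.453, 0, -68.411, -14.817], TCP at [0.19, 0.595, 0.231] pointing down, gripper open.
Joint ranges: [-179.83, 179.83], [-69.29, 118.12], [-61.27, 80.66], [-181.25, 117.63], [-171.15, -9.14], [-177.46, 177.46]. Speed limits (degrees/s): [159.86, 159.86, 180, 180, 180, 180].

INTERFACE

Orientations are given as a 3x3 rotation matrix whose columns are the frame's x, y, z axes.
In Python, from workcell import monitor, imaging, job gives the robot as it stands.
- The arm moves only by the shell command python3 -m pendant 'ROWS'. ROWS is JSON, a list that holds one entry, the list of rows, each a list of 7 numbers: the shift along the tool's x, y, z in mm, then the turn, a rotation vector about the tool's x, y, z in degrees, then the finger opening in mm, from 0 to 85.4. In form: [[[dx, dy, dz, ax, ay, az, gripper], ...]]. A call has 1 to 12 rows; each row shifts and turns the commanded pose from where the row before left it, along the tool's axes as they then stand; what a row does not reach is not made up. A row lasts 1/10 s, in which the tool goes at most 50 mm and 8.59 degrees, less where a joint would pass 70% of its speed; a pose out of reach is approached as far as the arm can. A call with a gripper value outside its range is refused whole. The fingers move at their own pace and stop on an object; the grip force is fixed at half the most. Time passes only in rows, so rows that do not move let the fingers close. It gives the time, the measured TCP pose, the force, the opening and the grip force at its end, in the units of the state.
- monitor.state(): the state, without advancing time (a new reading comes with each control period).
- imaging.read_camera(name): name is "scene" or "top" or "wrist"; returns (picture, depth): 480x640x3 uint8, blue, green, red; 480x640 float32, m along the optical axis (not along the pixel's ray), 0 where there is no reading.
- imaging.calibration(name): a dict with "fx", "fy", "cx", "cy" (pixels), "R" (3x3) and "t" (3): a world point X has camera coordinates R X + t; the wrist camera has in their place "hand_eye" (4x4, takes a point from camera to tool coordinates, whose origin is the TCP and whose axes are the flange's). Camera axes: x right, y down, z forward; pixel columns grow to the right and rows downward; lengths in m; the calibration is good to about 2 mm. The wrist camera is an equidistant fisheye: a pixel r from the principal point sees the ray r / f radians off the axis. A picture is of the moment at which its call begins: read the wrist's pose just before it. calibration takes no time and is no camera call.
- job.sign_off(): hands the job in; it is judged then, once.
Trained networks look in the newest picture that a camera, given by its name, has taken for a name from the list of things; names that differ only in an ending like _2 or _b are one class to them, and where a whole thing is asked for, a point or a joint stands for the part that bears it (a point fixed in the world has none). Each returns a list of dicts, best first, with "conf" (0 to 1); they miss things now and then, are a little off and sometimes report something else, mostly with a low value. They report only what shows in the picture. A call takes as long as a camera call. They do not tell look-alikes from the thing itself.
- imaging.boxes_of(query, camera): "bbox" ([left, top, width, height] in pixels, round what is visible of it).
- imaging.trace(query, camera): "region" (480x640 bool, what is visible of it) and "bbox" ([left, top, width, height] in pixels, round what is visible of it).
The state is a dict: "time_s": time; "joint_positions": joint angles; "joint_vel": joint speeds; "effort": joint torques, N m; "tcp_pos": TCP position; "eef_rot": TCP orientation; "contact_force": force on the tool from outside, world axes, zero at the start; "torque": the same for the moment, N m; "width": finger opening in m; "finger_force": force on a finger pad.
Only numpy, scipy, OpenCV 4.12 (cv2) and the standard library are available. Lean on these libraries where they do the work, as an engineer would, in place of code of your own. Each camera call takes 0.05 s, during which the arm holds its last target. There are 200 camera calls.

TASK

Pick up the longer of the two feeding cards and slide it onto the clipboard, front edge first, so that its edge pushes under the sprung clip and lifts it, until its front edge is about 30 mm past the line where the clip presses. Leave it lying flat on the board, straight and in the middle of the clip, and let go. Leave the short card where it lies.

Things in the scene. Friction and masses are not known exactly. Their poses are not given: they have to be found in the camera images.
- long_card: longer feeding card: loose stiff white plastic, 140 (x) by 80 (y) by 4 mm, about 70 g, teal band by its front (+x) edge at x = 70 mm. Origin: centre of its underside; z up. An upright grey finger rib stands towards its rear end: 40 mm along x, 12 mm thick along y, centred at x = -30, y = 0 mm, its top 34 mm above the underside.
- short_card: the shorter feeding card, a bystander: same make but 95 (x) by 80 (y) by 4 mm, origin at the centre of its underside, rib of the same size centred at x = -7.5 mm. The two cards may lie on either side of the board.
- board: smooth brown clipboard fixed to the counter, 300 (x) by 200 by 6 mm; origin: centre of its underside. Steel clip at its +x end, 120 mm wide, centred on y = 0; its lip presses on the board at x = 75 mm and curves up towards -x, to 15 mm above the board at x = 44 mm, so a card slid flat in +x wedges it up. A stop lies at x = 117 mm. Nothing stands over 45 mm above the board.
- clip (a joint): sprung hinge of the clip, rad: 0 when the lip rests on the board, grows as the lip rises. The spring presses the lip down with about 2 to 3 N. With the 4 mm card under the lip it reads about 0.07.
Not all that is in view belongs to the job. What is shaped like the long_card but purple is not meant.

How it is judged:
By the outcome, as a careful person would: the job done as asked, in the order asked, and still so for the second after the job is handed in, with the robot touching nothing.
It also fails if it takes over 40 s, if anything falls off the work surface, if the arm or the gripper's body presses on something with over 40 N, if the wrist force passes 120 N, or if a joint passes its speed limit or range.

## Working session

There is one attempt and no reset: what is moved stays moved. The work goes in short steps, Python scripts to look and compute and a shell command to move; the robot and the scene stay as the last step left them, time stands still between calls to the robot, and variables do not carry over. Pictures are saved under pics/ and viewed, at most 10 in all, crops included, and the job is handed in when it is done.

```bash
mkdir -p pics; cat > h.py <<'E'
import numpy as np, cv2
from workcell import monitor, imaging, job
def pts(name, depth, mask=None):
    c=imaging.calibration(name); v,u=np.nonzero((depth>0) if mask is None else (mask&(depth>0)))
    z=depth[v,u]; X=np.c_[(u-c["cx"])/c["fx"]*z,(v-c["cy"])/c["fy"]*z,z]
    return (X-np.array(c["t"]))@np.array(c["R"]),u,v
E
python3 - <<'E'
from h import *
s=monitor.state(); print(s["time_s"],s["tcp_pos"],np.round(s["eef_rot"],3).tolist(),s["width"])
p,d=imaging.read_camera("top"); cv2.imwrite("pics/top.png",p)
np.savez("top.npz",p=p,d=d)
for q in ["long_card","short_card","board"]:
  for r in imaging.trace(q,"top"):
    m=r["region"].astype(bool); X,u,v=pts("top",d,m)
    print(q,round(r["conf"],2),r["bbox"],X.min(0).round(3),X.max(0).round(3),np.median(X,0).round(3), p[m].mean(0).round())
p,d=imaging.read_camera("scene"); cv2.imwrite("pics/scene.png",p)
E
```

```text
0.0 [0.18976577 0.59487447 0.23022396] [[0.953, -0.304, -0.001], [-0.304, -0.953, -0.002], [0.0, 0.002, -1.0]] 0.08540967192024562
long_card 0.84 [112.9, 322.6, 75.6, 76.7] [ 0.169  0.265 -0.002] [0.312 0.418 0.038] [0.24  0.34  0.005] [110.  59.  91.]
long_card 0.62 [155.4, 227.5, 40.6, 70.1] [ 0.361  0.255 -0.004] [0.504 0.346 0.038] [0.431 0.296 0.005] [142. 141. 133.]
short_card 0.88 [462.5, 232.3, 46.8, 53.5] [ 0.404 -0.367 -0.003] [ 0.508 -0.275  0.039] [ 0.454 -0.317  0.005] [141. 138. 128.]
board 0.64 [258.6, 118.2, 130.4, 159.3] [ 0.41  -0.121 -0.005] [0.746 0.138 0.052] [0.572 0.007 0.007] [57. 72. 92.]
```

View pics/top.png

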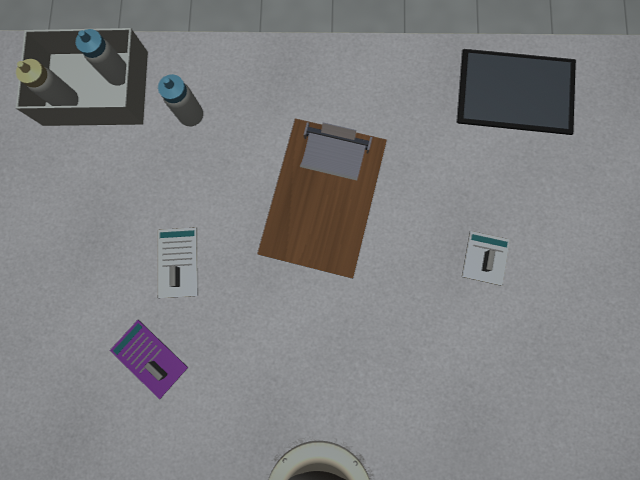

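View pics/scene.png

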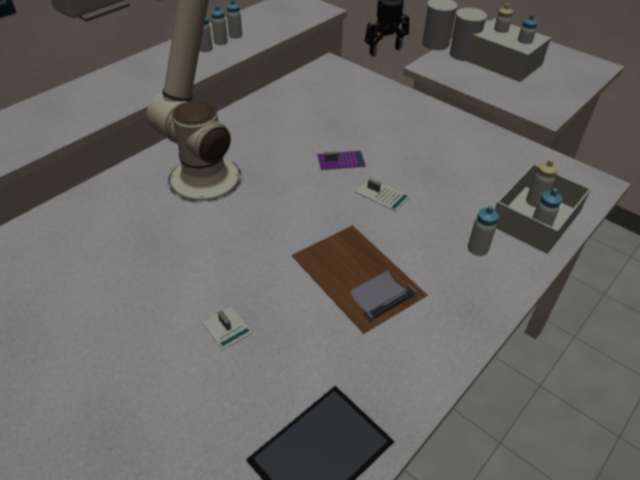

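The top view shows the long white card at about (178,262), the purple look-alike at (149,359), the short card at (486,258), and the board centred near (322,198) with its clip at the upper (+x) end. The scene view agrees. Next I fit the poses.

```bash
python3 - <<'E'
from h import *
f=np.load("top.npz"); p,d=f["p"],f["d"]; X,u,v=pts("top",d); hsv=cv2.cvtColor(p,cv2.COLOR_BGR2HSV)
c=imaging.calibration("top"); R,t=np.array(c["R"]),np.array(c["t"]); C=-R.T@t
def plane(u,v,z):
    r=np.c_[(u-c["cx"])/c["fx"],(v-c["cy"])/c["fy"],np.ones(len(u))]@R; return C+r*((z-C[2])/r[:,2])[:,None]
def rect(m,z):
    k,_=cv2.findContours(m.astype(np.uint8),cv2.RETR_EXTERNAL,cv2.CHAIN_APPROX_NONE); k=max(k,key=cv2.contourArea)[:,0].astype(float)
    P=plane(k[:,0],k[:,1],z)[:,:2]; r=cv2.minAreaRect((P*1000).astype(np.float32)); return np.round(r[0],1),np.round(r[1],1),round(r[2],2)
print("cam",C)
for q in ["long_card","short_card","board"]:
  for r in imaging.trace(q,"top"):
    m=r["region"].astype(bool); z=.006 if q=="board" else .004
    print(q,rect(m,z))
    Y,uu,vv=pts("top",d,m)
    if q!="board":
        h=Y[:,2]>.022; print(" rib",Y[h].mean(0).round(4),h.sum(), "median z",np.median(Y[:,2]))
# colour/brown
m=np.zeros(d.shape,bool); m[110:285,250:395]=1
br=m&(hsv[...,1]>80)&(hsv[...,0]<25); print("brown",rect(br,.006),br.sum())
k,_=cv2.findContours(br.astype(np.uint8),0,2);k=max(k,key=cv2.contourArea);print(cv2.approxPolyDP(k,4,True)[:,0].tolist())
E
```

```text
cam [ 0.34712948 -0.01249269  0.8968136 ]
long_card (array([240.5, 341.4]), array([138.8,  81.1]), 49.86)
 rib [0.2226 0.3171 0.0324] 178 median z 0.004898120408193239
long_card (array([432.3, 300.6]), array([140. ,  80.4]), 4.11)
 rib [0.4018 0.2959 0.0325] 167 median z 0.0049269817486810585
short_card (array([ 456.1, -321.1]), array([79.6, 95.8]), 79.5)
 rib [ 0.4482 -0.3177  0.033 ] 170 median z 0.005061412236657425
board (array([578.7,   7.6]), array([203. , 308.5]), 77.31)
brown (array([576.5,   6.5]), array([197.7, 299.1]), 77.17) 10852
[[295, 119], [258, 253], [352, 277], [385, 139], [356, 133], [359, 138], [373, 137], [356, 181], [299, 166], [307, 121]]
```

```bash
python3 -m pendant '[[[20,15,5,0,0,0,85],[31,23,9,0,0,0,85],[31,23,10,0,0,0,85],[31,23,10,0,0,0,85],[31,23,10,0,0,0,85],[31,23,10,0,0,0,85],[31,23,10,0,0,0,85],[31,23,10,0,0,0,85],[30,23,10,0,0,0,85],[20,15,6,0,0,0,85],[5,4,0,0,0,0,85],[0,0,0,0,0,-6,85]]]'
python3 -m pendant '[[[0,0,0,0,0,-6,85],[0,0,0,0,0,-6,85],[0,0,0,0,0,-4,85],[0,0,0,0,0,0,85],[0,0,0,0,0,0,85]]]'
cat > w.py <<'E'
from h import *
import sys
# wrist view rectified to a world plane at z, 0.5 mm per pixel; rows: +x up, cols: +y left
def ortho(cx,cy,z,size=0.2,res=0.0005,pose=None):
    s=pose or monitor.state(); p,d=imaging.read_camera("wrist"); c=imaging.calibration("wrist"); H=np.array(c["hand_eye"])
    n=int(size/res); g=(np.arange(n)-n/2)*res; x=cx-g[:,None]+0*g; y=cy-g[None,:]+0*g[:,None]
    P=np.stack([x,y,np.full_like(x,z)],-1); T=(P-np.array(s["tcp_pos"]))@np.array(s["eef_rot"])
    K=(T-H[:3,3])@H[:3,:3]; rr=np.linalg.norm(K[...,:2],axis=-1); th=np.arctan2(rr,K[...,2]); k=th/np.maximum(rr,1e-9)
    return cv2.remap(p,(c["cx"]+c["fx"]*k*K[...,0]).astype(np.float32),(c["cy"]+c["fy"]*k*K[...,1]).astype(np.float32),cv2.INTER_LINEAR),p,d
E
python3 - <<'E'
from w import *
s=monitor.state(); print(s["time_s"],s["tcp_pos"],np.round(s["eef_rot"],3).tolist())
a,p,d=ortho(.432,.300,.004,.25)
cv2.imwrite("pics/w1.png",np.hstack([cv2.resize(a,(400,400)),cv2.resize(p,(400,400))]))
cv2.imwrite("a1.png",a)
E
```

```text
time_s: 1.6
tcp_pos: [0.4024, 0.2983, 0.1415]
eef_rot: [[0.979, -0.202, 0.0], [-0.202, -0.979, 0.0], [0.0, -0.0, -1.0]]
contact_force: [-0.6, -0.4, -0.0]
width: 0.0852
finger_force: 0.0
time_s: 2.1
tcp_pos: [0.4018, 0.2996, 0.1416]
eef_rot: [[0.997, 0.074, 0.0], [0.074, -0.997, 0.001], [0.001, -0.001, -1.0]]
contact_force: [0.2, 0.4, -0.5]
width: 0.0854
finger_force: 0.0
2.1 [0.40179219 0.29955157 0.14161822] [[0.997, 0.074, 0.0], [0.074, -0.997, 0.001], [0.001, -0.001, -1.0]]
```

View pics/w1.png

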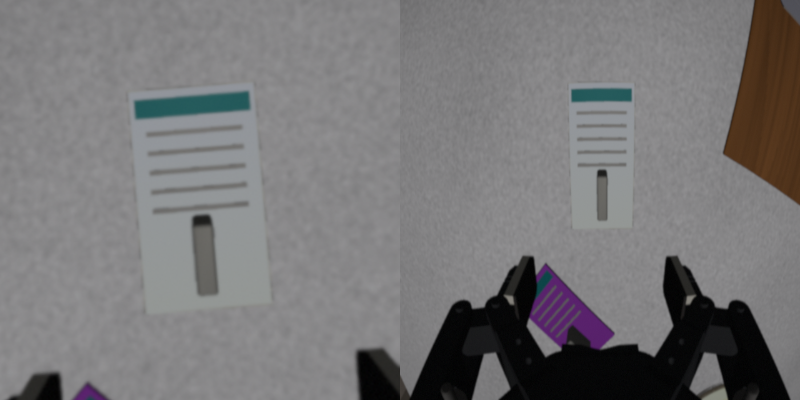

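The rectified wrist view (left half) shows the card at centre (200,198), yaw about 4.3°, which agrees with the top view to about 1 mm. The rib is at (205,256), and the tool is lined up with it. I'll descend and grip.

```bash
python3 -m pendant '[[[-1,1.5,15,0,0,0,85],[0,0,25,0,0,0,85],[0,0,30,0,0,0,85],[0,0,25,0,0,0,85],[0,0,20,0,0,0,85],[0,0,13,0,0,0,85],[0,0,6,0,0,0,85],[0,0,0,0,0,0,85],[0,0,0,0,0,0,12]]]'
python3 -m pendant '[[[0,0,0,0,0,0,5],[0,0,0,0,0,0,5],[0,0,0,0,0,0,5],[0,0,0,0,0,0,5],[0,0,0,0,0,0,5],[0,0,0,0,0,0,5],[0,0,0,0,0,0,5]]]'
```

```text
time_s: 3.05
tcp_pos: [0.4013, 0.298, 0.0079]
eef_rot: [[0.997, 0.075, 0.001], [0.075, -0.997, 0.001], [0.001, -0.001, -1.0]]
contact_force: [0.4, 0.4, 1.0]
width: 0.0726
finger_force: 0.0
time_s: 3.75
tcp_pos: [0.4012, 0.2978, 0.0078]
eef_rot: [[0.997, 0.075, 0.001], [0.075, -0.997, 0.001], [0.001, -0.001, -1.0]]
contact_force: [-1.1, 0.3, 5.0]
width: 0.0107
finger_force: 60.2
```

```bash
python3 -m pendant '[[[0,0,-8,0,0,0,5],[0,0,-17,0,0,0,5],[0,0,-20,0,0,0,5],[0,0,-15,0,0,0,5],[4,14,0,0,0,0,5],[8,28,0,0,0,0,5],[12,42,0,0,0,0,5],[12,42,0,0,0,0,5],[12,42,0,0,0,0,5],[12,42,0,0,0,0,5],[12,42,0,0,0,0,5],[9,28.8,0,0,0,0,5]]]'
python3 -m pendant '[[[0,0,0,0,0,3,5],[0,0,0,0,0,5,5],[0,0,0,0,0,5,5],[0,0,0,0,0,4.1,5],[0,0,0,0,0,0,5],[0,0,0,0,0,0,5]]]'
python3 - <<'E'
from w import *
s=monitor.state(); print(s["time_s"],s["tcp_pos"],np.round(s["eef_rot"],4).tolist())
a,p,d=ortho(.60,.0,.006,.36)
e,p2,d2=ortho(.55,.01,s["tcp_pos"][2]-.004,.2)
cv2.imwrite("a2.png",a); cv2.imwrite("pics/w2.png",np.hstack([cv2.resize(a,(400,400)),cv2.resize(e,(400,400))]))
np.save("e2.npy",e)
E
```

```text
time_s: 4.95
tcp_pos: [0.502, 0.0202, 0.0663]
eef_rot: [[0.997, 0.073, -0.002], [0.073, -0.997, -0.001], [-0.003, 0.0, -1.0]]
contact_force: [0.2, 0.9, -1.2]
width: 0.011
finger_force: 59.3
time_s: 5.55
tcp_pos: [0.5021, 0.0228, 0.0667]
eef_rot: [[0.975, -0.221, -0.002], [-0.221, -0.975, -0.0], [-0.001, 0.001, -1.0]]
contact_force: [0.3, -0.2, -0.9]
width: 0.011
finger_force: 59.3
5.55 [0.50210268 0.02283957 0.06669468] [[0.9753, -0.2207, -0.0016], [-0.2207, -0.9753, -0.0004], [-0.0014, 0.0007, -1.0]]
```

View pics/w2.png

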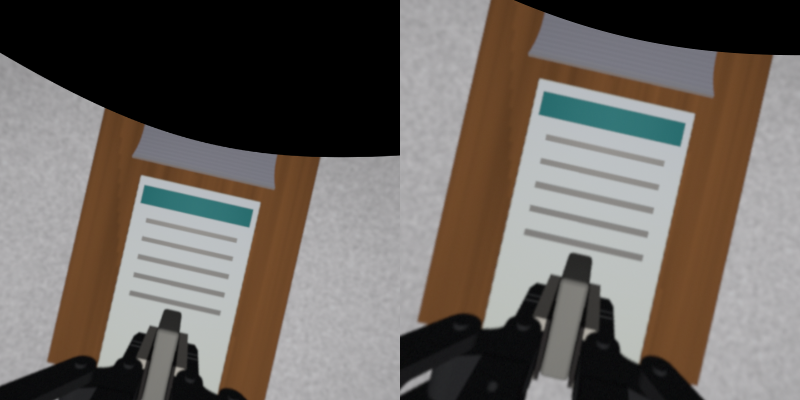

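The held card sits over the board behind the clip. The left half is rectified to board height: board edges at about (48,362)-(105,110) and (268,400)-(320,158), clip lip from (133,157) to (274,188). The right half is at card height. I'll fit these edges to get the lateral and yaw offset.

```bash
cat > m.py <<'E'
from w import *
def side(mask,cx,cy,size,res,rows,last):
    n=int(size/res); P=[]
    for r in rows:
        k=np.nonzero(mask[r])[0]
        if len(k): P.append((cx-(r-n/2)*res, cy-((k[-1]+1 if last else k[0])-n/2)*res))
    P=np.array(P); 
    for _ in range(4):
        f=np.polyfit(P[:,0],P[:,1],1); e=abs(np.polyval(f,P[:,0])-P[:,1]); P=P[e<=max(2*np.median(e),.0006)]
    return f,len(P),np.degrees(np.arctan(f[0]))
E
python3 - <<'E'
from m import *
a=cv2.imread("a2.png"); e=np.load("e2.npy"); print(a.shape,e.shape)
ha=cv2.cvtColor(a,cv2.COLOR_BGR2HSV); he=cv2.cvtColor(e,cv2.COLOR_BGR2HSV)
br=(ha[...,1]>75)&(ha[...,0]<25)&(ha[...,2]>40)
br=cv2.morphologyEx(br.astype(np.uint8),cv2.MORPH_OPEN,np.ones((5,5)))
L=side(br,.6,0,.36,.0005,range(290,620,3),False); Rr=side(br,.6,0,.36,.0005,range(300,680,3),True)
print("board",L,Rr)
wh=((he[...,1]<60)&(he[...,2]>165)); wh[:75]=0
wh=cv2.morphologyEx(wh.astype(np.uint8),cv2.MORPH_OPEN,np.ones((5,5)))
l=side(wh,.55,.01,.2,.0005,range(130,240,2),False); r=side(wh,.55,.01,.2,.0005,range(140,240,2),True)
print("card",l,r)
x=.56
yb=(np.polyval(L[0],x)+np.polyval(Rr[0],x))/2; yc=(np.polyval(l[0],x)+np.polyval(r[0],x))/2
print("mid board",yb,"card",yc,"widths",(np.polyval(L[0],x)-np.polyval(Rr[0],x))*.975,(np.polyval(l[0],x)-np.polyval(r[0],x))*.975)
E
```

```text
(720, 720, 3) (400, 400, 3)
board (array([-0.22866503,  0.24137256]), 110, np.float64(-12.880098074012485)) (array([-0.22955334,  0.03855573]), 127, np.float64(-12.928456036073518))
card (array([-2.89179358e-16,  1.10000000e-01]), 55, np.float64(-1.656875674303264e-14)) (array([-3.91309765e-17, -9.00000000e-02]), 50, np.float64(-2.2420398009569834e-15))
mid board 0.01166300596072984 card 0.009999999999999953 widths 0.19823142584586426 0.195
```

```bash
python3 - <<'E'
from m import *
e=np.load("e2.npy"); he=cv2.cvtColor(e,cv2.COLOR_BGR2HSV)
wh=(~((he[...,1]>75)&(he[...,0]<25))).astype(np.uint8); wh[:95]=0; wh[260:]=0
wh=cv2.morphologyEx(wh,cv2.MORPH_OPEN,np.ones((5,5)))
n,lab=cv2.connectedComponents(wh); wh=lab==lab[170,200]
rows=range(130,240,2)
l=side(wh,.55,.01,.2,.0005,rows,False); r=side(wh,.55,.01,.2,.0005,rows,True)
print("card",l,r)
x=.56; yb=(.24137+.03856)/2-.2291*x; yc=(np.polyval(l[0],x)+np.polyval(r[0],x))/2
print("board",yb,"card",yc,"lat diff mm",(yc-yb)*975,"w",(np.polyval(l[0],x)-np.polyval(r[0],x))*975)
# front edge of card along centre
x0=np.nonzero(wh[:,205])[0]; 
f=cv2.minAreaRect(np.argwhere((he[...,0]>80)&(he[...,0]<100)&(he[...,1]>110)).astype(np.float32)); print(f,.55-(f[0][0]-200)*.0005,.01-(f[0][1]-200)*.0005)
E
```

```text
card (array([-0.22943723,  0.1807987 ]), 55, np.float64(-12.92213640108794)) (array([-0.22647908,  0.0964026 ]), 55, np.float64(-12.761019255221747))
board 0.011668999999999985 card 0.010944083694083638 lat diff mm -0.7067933982684382 w 80.67104978354973
((118.46954345703125, 211.666015625), (143.4331817626953, 22.162113189697266), 77.19573211669922) 0.5907652282714844 0.0041669921875
```

```bash
python3 -m pendant '[[[0,-0.7,8,0,0,0,5],[0,0,14,0,0,0,5],[0,0,14,0,0,0,5],[0,0,8,0,0,0,5],[0,0,5,0,0,0,5],[0,0,2,0,0,0,5],[0,0,0,0,0,0,5],[0,0,0,0,0,0,5]]]'; python3 -m pendant '[[[0,0,1,0,0,0,5],[0,0,0,0,0,0,5],[0,0,0,0,0,0,5]]]'
```

```text
time_s: 6.45
tcp_pos: [0.5033, 0.0243, 0.0167]
eef_rot: [[0.975, -0.221, 0.001], [-0.221, -0.975, 0.0], [0.001, -0.0, -1.0]]
contact_force: [-0.8, -0.1, -0.1]
width: 0.0111
finger_force: 59.3
time_s: 6.75
tcp_pos: [0.503, 0.0242, 0.0155]
eef_rot: [[0.975, -0.221, 0.0], [-0.221, -0.975, 0.0], [0.0, -0.0, -1.0]]
contact_force: [0.6, -0.2, -0.3]
width: 0.011
finger_force: 59.3
```

```bash
python3 -m pendant '[[[0,0,1,0,0,0,5],[0,0,0,0,0,0,5],[0,0,0,0,0,0,5]]]';  python3 -m pendant '[[[0,0,0.8,0,0,0,5],[0,0,0,0,0,0,5],[0,0,0,0,0,0,5]]]'
```

```text
time_s: 7.05
tcp_pos: [0.503, 0.0242, 0.0143]
eef_rot: [[0.975, -0.221, -0.0], [-0.221, -0.975, -0.0], [-0.0, 0.0, -1.0]]
contact_force: [0.2, -0.1, -1.1]
width: 0.0112
finger_force: 59.3
time_s: 7.35
tcp_pos: [0.5032, 0.0242, 0.0138]
eef_rot: [[0.975, -0.221, 0.0], [-0.221, -0.975, 0.0], [0.0, -0.0, -1.0]]
contact_force: [-0.2, 0.7, 3.2]
width: 0.0109
finger_force: 59.9
```

```bash
python3 -m pendant '[[[3,0.5,0,0,0,0,5],[6,0,0,0,0,0,5],[6,0,0,0,0,0,5],[6,0,0,0,0,0,5],[6,0,0,0,0,0,5],[6,0,0,0,0,0,5],[5,0,0,0,0,0,5],[2,0,0,0,0,0,5],[0,0,0,0,0,0,5]]]';  python3 -m pendant '[[[3,0,0,0,0,0,5],[4,0,0,0,0,0,5],[4,0,0,0,0,0,5],[4,0,0,0,0,0,5],[2,0,0,0,0,0,5],[0,0,0,0,0,0,5]]]'
```

```text
time_s: 8.25
tcp_pos: [0.542, 0.0145, 0.0138]
eef_rot: [[0.975, -0.222, -0.001], [-0.222, -0.975, -0.0], [-0.001, 0.001, -1.0]]
contact_force: [-3.2, 0.4, 6.8]
width: 0.0108
finger_force: 60.5
time_s: 8.85
tcp_pos: [0.5585, 0.0107, 0.0138]
eef_rot: [[0.975, -0.222, -0.001], [-0.222, -0.975, -0.0], [-0.001, 0.001, -1.0]]
contact_force: [-3.6, 0.4, 7.4]
width: 0.0112
finger_force: 60.5
```

```bash
python3 -m pendant '[[[3,0,0,0,0,0,5],[4,0,0,0,0,0,5],[5,0,0,0,0,0,5],[5,0,0,0,0,0,5],[3.5,0,0,0,0,0,5],[2,0,0,0,0,0,5],[0,0,0,0,0,0,5],[0,0,0,0,0,0,5]]]'
python3 - <<'E'
from m import *
s=monitor.state()
p,d=imaging.read_camera("top"); 
cv2.imwrite("pics/t3.png",cv2.resize(p[90:300,220:430],(600,600)))
a,p,d=ortho(.62,.0,.010,.2); np.save("e3.npy",a); cv2.imwrite("pics/w3.png",np.hstack([a,cv2.resize(p,(400,400))]))
E
```

```text
time_s: 9.65
tcp_pos: [0.5804, 0.0057, 0.0138]
eef_rot: [[0.975, -0.222, -0.001], [-0.222, -0.975, -0.0], [-0.001, 0.0, -1.0]]
contact_force: [-3.5, 0.4, 6.5]
width: 0.0106
finger_force: 60.4
```

View pics/w3.png

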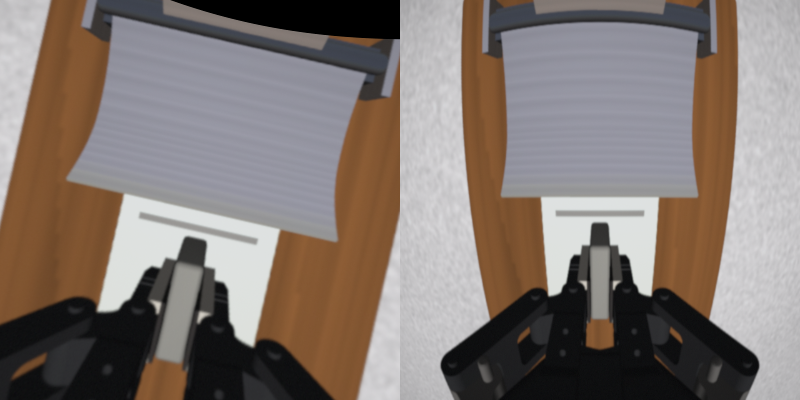

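The raw wrist view shows the card under the lip at columns 541–658 and the lip at 501–698. Both are centred at 599.5, and the card is straight. Release and lift.

```bash
python3 -m pendant '[[[0,0,-0.3,0,0,0,5],[0,0,0,0,0,0,85],[0,0,0,0,0,0,85],[0,0,0,0,0,0,85],[0,0,0,0,0,0,85],[0,0,0,0,0,0,85],[0,0,0,0,0,0,85],[0,0,0,0,0,0,85]]]'
python3 -m pendant '[[[-3,0,-10,0,0,0,85],[-8,0,-25,0,0,0,85],[-15,0,-30,0,0,0,85],[-20,0,-30,0,0,0,85],[-30,0,-20,0,0,0,85],[-30,0,-10,0,0,0,85],[-30,0,0,0,0,0,85],[-20,0,0,0,0,0,85],[0,0,0,0,0,0,85],[0,0,0,0,0,0,85]]]'
python3 - <<'E'
from m import *
s=monitor.state(); x,y,_=s["tcp_pos"]
a,p,d=ortho(.58,.007,.010,.3); cv2.imwrite("a4.png",a); cv2.imwrite("pics/w4.png",a)
E
```

```text
time_s: 10.55
tcp_pos: [0.5804, 0.0061, 0.0138]
eef_rot: [[0.975, -0.221, 0.0], [-0.221, -0.975, 0.0], [0.0, -0.0, -1.0]]
contact_force: [-0.4, 0.2, -0.1]
width: 0.0849
finger_force: 0.0
time_s: 11.55
tcp_pos: [0.4287, 0.0409, 0.1398]
eef_rot: [[0.975, -0.22, 0.002], [-0.22, -0.975, 0.001], [0.002, -0.001, -1.0]]
contact_force: [-0.2, 0.0, -0.2]
width: 0.085
finger_force: 0.0
```

View pics/w4.png

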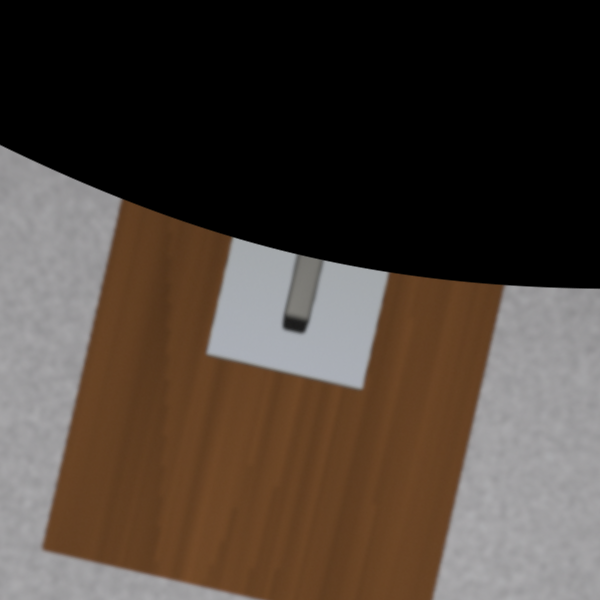

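The card's rear edge runs (207,354)-(363,388), about 115 mm ahead of the board's rear edge, so its front edge is about 30 mm past the press line. It is within 0.5 mm of centre and straight.

```bash
python3 -c "from workcell import job; print(job.sign_off())"
```

```text
the job is handed in; nothing more can be done
None
```

The job is handed in: the long card lies flat and straight under the clip, within about 0.5 mm of centre by my measurement, front edge about 30 mm past the press line, released, with the short card untouched.

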